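Load the bench shaker and set its deck screw

TASK

Load the bench shaker: stand both amber vials upright in the blue bin and lay the white slide box flat in the white bin, letting go of each. Then turn the brass thumbscrew between the bins clockwise until it seats, back it off a quarter turn so the deck can float, and finish while still gripping the screw there, without letting go. Leave the orange jar, the green-lidded jar and the spatula undisturbed.

Things in the scene. Friction and masses are not known exactly. Their poses are not given: they have to be found in the camera images.
- vial_a_mid (a point): amber glass vial with a white cap, standing upright; body 30 mm across and 46 mm tall, cap 25 mm across, 62 mm tall in all, 50 g; point on its axis half-way up (31 mm above its foot), z up
- vial_b_mid (a point): a second vial like vial_a; same point
- mailer_mid (a point): white slide box with a red band round its sides and a red stripe across its top, lying flat, 84 x 34 x 28 mm (x long, y across, z up), 70 g; point at its centre, 14 mm above its underside
- bin_blue: blue open bin fixed on the shaker's deck, outside 138 x 118 x 36 mm (x, y, z), walls and floor 4 mm; origin at the centre of its underside, which lies on the deck 55 mm above the bench. Blue and white bins may stand either way round, one each side of the screw, centres 130 mm from it
- bin_white: white open bin, same size and origin
- deck (a point): centre of the shaker's dark deck top, 55 mm above the bench, straight under the screw; the deck is 200 x 400 mm (x, y), level; z up. The shaker is fixed to the bench. A 210 mm tall amber bottle and a 90 mm beaker stand beyond its far side
- screw_grip (a point): point on the upright axis of the brass thumbscrew, 107 mm above the bench, mid-height of its wing: a flat upright bar 50 mm long (x), 12 mm thick (y), 30 mm tall, from 91 to 121 mm above the bench, red at its +x end. Below it a 26 mm collar and a 52 mm wide grey boss 20 mm high on the deck. x and y turn with the screw
- screw (a joint): turn of the thumbscrew, rad, growing clockwise seen from above (tightening). It turns with light friction (0.06 N m), stays where it is left, and comes to a firm stop (seated) at 3.0; it starts 0.7 to 1.5 short of that. A quarter turn off the seat is 1.43
- dropper: small orange jar, 40 mm across, 52 mm tall, standing near the robot on its right; origin at the centre of its underside; to be left alone
- pot: small white jar with a green lid, 44 mm across, 45 mm tall, on the left of the bench; origin at the centre of its underside; to be left alone
- spatula: steel lab spatula, 170 mm long, lying flat on the right of the bench; origin at the centre of its underside; to be left alone
Mind the look-alikes: they are no part of the job. What is shaped like the part that bears vial_a_mid but pink is not meant.

How it is judged:
By the outcome, as a careful person would: the job done as asked, in the order asked, and still so for the second after the job is handed in, while the arm keeps its last pose, push and grip.
It also fails if it takes over 72 s, if anything falls off the work surface, if the arm or the gripper's body presses on something with over 40 N, if the wrist force passes 120 N, or if a joint passes its speed limit or range.

ROBOT

A 6-joint arm with a two-finger parallel gripper is mounted at the origin on the work surface. World frame = base frame: x ahead of the robot, y to its left, z up, the work surface at z = 0. Lengths are in mm, angles in rad, forces in N, time in s.
With the tool pointing down it reaches from about 300 to 775 mm from the base axis. Payload 14.6 kg.
Tool frame: the origin (TCP) lies on the front face of the gripper's body, between the roots of the fingers; the fingertips stand 97 mm ahead of it and the grasp point (between the pads) lies 78 mm ahead of it; z points along the fingers, y is the line along which they close (so a half turn about z gives the same grasp; the last joint's range is limited). The gripper opens to 94 mm and grips with 3 to 60 N. Pads are 16 mm wide; open, the fingers measure 119 mm over their backs; the gripper's body (75 mm by 177 mm) begins 78 mm behind the grasp point.
Start: joints at [-1.206, 0.3, 1.521, -0, 1.321, -0.067], TCP at [230.171, -499.511, 302.646] pointing down, gripper open.
Joint ranges: [-3.03, 3.03], [-0.79, 2.21], [0.23, 2.52], [-1.04, 4.18], [0, 3.07], [-2.55, 2.55]. Speed limits (rad/s): [2.22, 2.22, 2.57, 3.14, 3.14, 3.14].

INTERFACE

Orientations are given as [roll, pitch, yaw] about the fixed x, y, z axes, in that order (R = Rz(yaw) Ry(pitch) Rx(roll)).
In Python, from cell import * gives the robot as it stands.
- The arm moves only by the tool carry_out, never from a script. Its arguments are lists of equal length, an entry for each row: "slide": the shift along the world's x, y, z scaled (see below), a list of three; "dr": the turn, a rotation vector about the world's x, y, z scaled (see below), a list of three; "gripper": the opening in per cent of the stroke, from 0 (shut) to 100 (fully open). A call has 1 to 10 rows; each row is the pose to reach, as a shift and turn from the pose commanded when the call began, turning the shorter way round; what a row does not reach only later rows make up. The controller multiplies each number of a shift by 0.25 m and each number of a turn by 360 degrees. A row lasts 1/12 s, in which the tool goes at most 41.7 mm and 7.16 degrees, less where a joint would pass 70% of its speed; a pose out of reach is approached as far as the arm can. A call with a number of a shift or a turn outside -1 to 1 is refused whole. A call with a gripper value outside its range is refused whole. The fingers move at their own pace and stop on an object; "newtons" is the grip in N (left out, the last holds). Time passes only in rows, so rows that repeat a pose let the fingers close. It gives the time, the measured TCP pose, the force, the opening and the grip force at its end, in the units of the state.
- read_state(): the state, without advancing time (a new reading comes with each control period).
- camera(name): name is "scene" or "top" or "wrist"; returns the picture (400x640x3 uint8, red, green, blue); there is no depth.
- camera_model(name): a dict with "vfov" (degrees; the focal length in pixels is half the picture's height over the tangent of half this angle, whatever the lens; pixels are square), "cx", "cy" (the principal point, pixels), "R" (3x3) and "t" (3): a world point X has camera coordinates R X + t. Camera axes: x right, y down, z forward; pixel columns grow to the right and rows downward; lengths in mm; the calibration is good to about 2 mm. A picture is of the moment at which its call begins: read the wrist's pose just before it. camera_model takes no time and is no camera call; for the wrist camera it gives the pose at the moment of the call.
- sign_off(): hands the job in; it is judged then, once.
The state is a dict: "clock": time; "joints": joint angles; "qd": joint speeds; "effort": joint torques, N m; "eef_pos": TCP position; "eef_rot": TCP orientation; "wrist_force": force on the tool from outside, world axes, zero at the start; "moment": the same for the moment, N m; "finger_gap": finger opening in mm; "finger_force": force on a finger pad.
Only numpy, scipy, OpenCV 4.12 (cv2) and the standard library are available. Lean on these libraries where they do the work, as an engineer would, in place of code of your own. Each camera call takes 0.05 s, during which the arm holds its last target. There are 200 camera calls.

## Working session

There is one attempt and no reset: what is moved stays moved. The work goes in short steps, Python scripts to look and compute and a tool call to move; the robot and the scene stay as the last step left them, time stands still between calls to the robot, and variables do not carry over. Pictures are saved under pics/ and viewed, at most 13 in all, crops included, and the job is handed in when it is done.

Besides the shell and the picture viewer there is one more tool, called as name(argument=value, ...) on one line, values as JSON. carry_out: Moves the arm, as the interface text tells. Its arguments: {"type":"object","properties":{"slide":{"type":"array","items":{"type":"array","items":{"type":"number","minimum":-1,"maximum":1}}},"dr":{"type":"array","items":{"type":"array","items":{"type":"number","minimum":-1,"maximum":1}}},"gripper":{"type":"array","items":{"type":"number"}},"newtons":{"type":"number"}},"required":["slide","dr","gripper"]}

```bash
mkdir -p pics; ls
python3 - <<'E'
from cell import *
import cv2
for n in("scene","top"):
    cv2.imwrite(f"pics/{n}0.png",camera(n)[:,:,::-1]); m=camera_model(n); print(n,m)
s=read_state();print(s)
E
```

```text
pics
scene {'vfov': 43.24029492157507, 'cx': 315.93089194424164, 'cy': 199.74032655315594, 'R': array([[ 0.39058156,  0.92042007, -0.01652081],
       [ 0.70862607, -0.31206513, -0.63282261],
       [-0.5876182 ,  0.23546177, -0.77412054]]), 't': array([-160.88878354, -336.22712041, 1844.0236627 ])}
top {'vfov': 57.36839248393679, 'cx': 322.140461441848, 'cy': 203.7610900879605, 'R': array([[-0.01372099, -0.99990159,  0.00292372],
       [-0.97507659,  0.01273266, -0.22150286],
       [ 0.22144384, -0.00589009, -0.97515534]]), 't': array([ -45.49720445,  521.44974606, 1201.68513205])}
{'clock': 0.1, 'joints': array([-1.20554998e+00,  3.00384046e-01,  1.52150659e+00, -7.89710860e-06,
        1.32069455e+00, -6.66061395e-02]), 'qd': array([-0.00060964, -0.00182606, -0.00263062,  0.00030603,  0.00212287,
       -0.00027918]), 'effort': array([ 8.94040641e-04, -5.32649016e+01, -3.53286195e+01,  7.09228450e-02,
        2.35017546e-02, -4.84147199e-05]), 'eef_pos': array([ 230.15019049, -499.38446276,  302.16554587]), 'eef_rot': array([-3.14060182e+00, -5.84268245e-05,  4.31854416e-01]), 'wrist_force': array([ 0.37195161,  0.5167791 , -0.28435714]), 'moment': array([-0.01841203, -0.06110695,  0.04044544]), 'finger_force': 0.0, 'finger_gap': 94.23561282934152}
```

View pics/scene0.png

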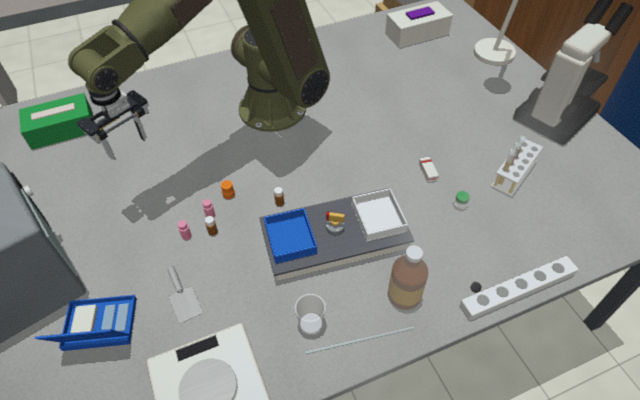

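View pics/top0.png

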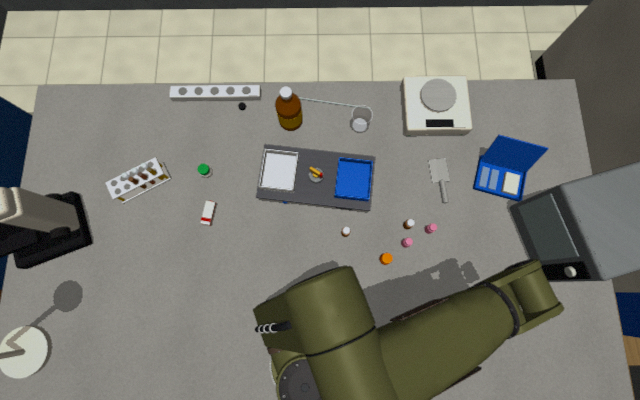

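The top view shows amber vials at (346,231) and (409,223), with pink decoys at (407,242) and (432,228). The slide box is at (208,213); the white things that could be mistaken for it are the rack (138,180) and the balance (436,105). The blue bin is at (354,179), the white bin at (279,170) and the screw at (316,174). In the scene view the ambers are at (279,197) and (211,226), the pinks at (208,208) and (184,231).

```bash
cat > h.py <<'E'
from cell import *
import cv2, numpy as np
def ray(n,uv,m=None):
    m=m or camera_model(n); f=200/np.tan(np.radians(m["vfov"])/2)
    d=m["R"].T@np.array([(uv[0]-m["cx"])/f,(uv[1]-m["cy"])/f,1]); return -m["R"].T@m["t"],d
def onz(n,uv,z,m=None):
    o,d=ray(n,uv,m); return o+d*(z-o[2])/d[2]
def two(a,b):
    # closest point of rays ((name,uv),(name,uv))
    A=np.zeros((3,3));y=np.zeros(3);
    for n,uv in(a,b):
        o,d=ray(n,uv);d=d/np.linalg.norm(d);P=np.eye(3)-np.outer(d,d);A+=P;y+=P@o
    return np.linalg.solve(A,y)
def proj(n,X,m=None):
    m=m or camera_model(n); f=200/np.tan(np.radians(m["vfov"])/2); c=m["R"]@np.asarray(X,float)+m["t"]
    return np.array([f*c[0]/c[2]+m["cx"],f*c[1]/c[2]+m["cy"]])
def blobs(img,mask,roi,amin=4):
    x0,y0,x1,y1=roi; k=mask[y0:y1,x0:x1].astype(np.uint8)
    n,l,s,c=cv2.connectedComponentsWithStats(k)
    return [(s[i,4],c[i]+[x0,y0],(l==i)) for i in range(1,n) if s[i,4]>=amin]
E
python3 - <<'E'
from h import *
np.set_printoptions(precision=1,suppress=True)
t=cv2.imread("pics/top0.png");s=cv2.imread("pics/scene0.png")
def hsv(i): return cv2.cvtColor(i,cv2.COLOR_BGR2HSV).astype(int)
T=hsv(t);S=hsv(s)
wt=(T[...,1]<40)&(T[...,2]>185)
for r in((338,222,356,242),(400,214,418,233)):
    for a,c,_ in blobs(t,wt,r): print("cap",a,c,onz("top",c,62))
bx=(T[...,2]>170)&(T[...,1]<40)|((T[...,1]>120)&((T[...,0]<10)|(T[...,0]>170)))
for a,c,l in blobs(t,bx,(195,195,222,230),10):
    p=np.argwhere(l)[:,::-1].astype(np.float32)+[195,195]; q=np.array([onz("top",x,28)[:2] for x in p],np.float32); print("box",a,c,onz("top",c,26),cv2.minAreaRect(q))
for nm,roi,hh in(("blue",(325,150,385,210),None),):
    m=(T[...,0]>100)&(T[...,0]<130)&(T[...,1]>150)
    for a,c,l in blobs(t,m,roi,100):
        p=np.argwhere(l)[:,::-1]+np.array(roi[:2]); q=np.array([onz("top",x,91)[:2] for x in p],np.float32);print(nm,a,cv2.minAreaRect(q))
m=(T[...,1]<40)&(T[...,2]>150);roi=(255,140,305,205)
for a,c,l in blobs(t,m,roi,100):
    p=np.argwhere(l)[:,::-1]+np.array(roi[:2]); q=np.array([onz("top",x,91)[:2] for x in p],np.float32);print("white",a,cv2.minAreaRect(q))
m=(T[...,1]>130)&(T[...,0]<35);roi=(300,160,330,190)
for a,c,l in blobs(t,m,roi,3): print("screw",a,c,onz("top",c,121))
m=(T[...,1]>130)&((T[...,0]<8)|(T[...,0]>172))
for a,c,l in blobs(t,m,roi,2): print("red",a,c,onz("top",c,121))
a=cv2.resize(t[150:260,195:445],None,fx=3.2,fy=3.2,interpolation=2);b=cv2.resize(s[155:245,170:370],None,fx=2.6,fy=2.6,interpolation=2)
o=np.zeros((a.shape[0]+b.shape[0],800,3),np.uint8);o[:a.shape[0],:a.shape[1]]=a;o[a.shape[0]:,:b.shape[1]]=b
cv2.imwrite("pics/crop1.png",o);print(o.shape)
E
```

```text
cap 33 [346.  229.8] [ 428.8 -131.9   62. ]
cap 32 [410.5 222.1] [ 452.  -352.1   62. ]
box 201 [207.4 212. ] [503.8 351.5  26. ] ((502.8478698730469, 351.2866516113281), (33.4556884765625, 81.55523681640625), 80.1604995727539)
blue 1421 ((600.4021606445312, -160.10250854492188), (118.2846908569336, 145.80470275878906), 82.65266418457031)
white 1084 ((632.3783569335938, 92.61662292480469), (108.41619110107422, 125.80253601074219), 82.17293548583984)
screw 78 [315.4 172.2] [615. -31. 121.]
red 10 [320.7 175.1] [604.6 -48.6 121. ]
(586, 800, 3)
```

View pics/crop1.png

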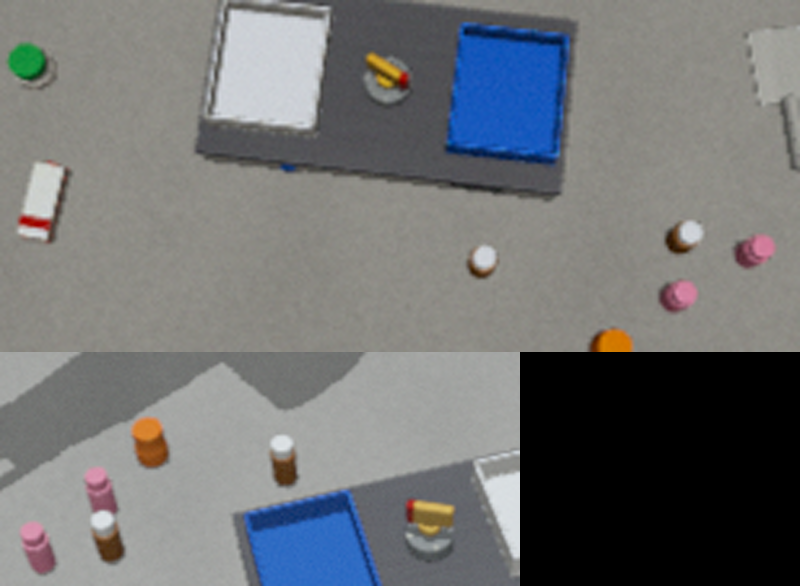

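The crop confirms the choice: vial_a is the amber one at top (346,230), vial_b the amber one at (410,222), and both pink vials are decoys. The wing's red end points to the lower right of the image. Next I'll check neighbour clearances and refine the screw and bin poses.

Run:
```python
from h import *
np.set_printoptions(precision=1,suppress=True)
t=cv2.imread("pics/top0.png");s=cv2.imread("pics/scene0.png")
T=cv2.cvtColor(t,cv2.COLOR_BGR2HSV).astype(int);S=cv2.cvtColor(s,cv2.COLOR_BGR2HSV).astype(int)
for a,c,_ in blobs(t,(T[...,0]>160)&(T[...,1]>60)&(T[...,2]>120),(395,210,445,255),15): print("pink",a,c,onz("top",c,45))
for a,c,_ in blobs(t,(T[...,0]<18)&(T[...,1]>180)&(T[...,2]>150),(375,245,400,270),15): print("orange",a,c,onz("top",c,45))
print("bottle",onz("top",(287,92),210),"beaker",onz("top",(362,112),90), two(("top",(287,92)),("scene",(414,253))))
f=lambda V,H:(H[...,1]>130)&(H[...,0]<30)&(H[...,2]>100)
for a,c,_ in blobs(s,f(s,S),(318,203,352,230),5): print("scr scene",a,c,two(("top",(315.4,172.2)),("scene",c)))
for n,H,roi in(("scene",S,(270,185,290,210)),("scene",S,(200,213,222,238))):
    for a,c,_ in blobs(s,(H[...,1]<40)&(H[...,2]>195),roi,5): print("cap scene",a,c,onz(n,c,58))
```

```text
pink 67 [431.8 227.2] [ 436.4 -428.5   45. ]
pink 66 [407.6 241.7] [ 387.7 -342.    45. ]
orange 61 [387.3 257.2] [ 336.  -269.9   45. ]
bottle [860.   57.4 210. ] beaker [ 847.1 -198.9   90. ] [863.5  60.5 206.1]
scr scene 150 [335.  217.7] [621.5 -30.4 101. ]
cap scene 41 [277.9 189.5] [ 425.8 -129.2   58. ]
cap scene 41 [208.5 219.1] [ 450.2 -351.    58. ]
```

carry_out(slide=[[0.884, 0.592, -0.21], [0.884, 0.592, -0.21], [0.884, 0.592, -0.21], [0.884, 0.592, -0.21], [0.884, 0.592, -0.21], [0.884, 0.592, -0.21], [0.884, 0.592, -0.21], [0.884, 0.592, -0.21], [0.884, 0.592, -0.21], [0.884, 0.592, -0.21]], dr=[[0, 0, 0], [0, 0, 0], [0, 0, 0], [0, 0, 0], [0, 0, 0], [0, 0, 0], [0, 0, 0], [0, 0, 0], [0, 0, 0], [0, 0, 0]], gripper=[64, 64, 64, 64, 64, 64, 64, 64, 64, 64], newtons=15)

```text
clock: 0.93
eef_pos: [450.7, -351.9, 250.1]
eef_rot: [-3.141, 0.0, 0.432]
wrist_force: [-1.2, -0.0, -0.5]
finger_gap: 60.4
finger_force: 0.0
```

Run:
```python
from h import *
np.set_printoptions(precision=1,suppress=True)
m=camera_model("wrist");i=camera("wrist");cv2.imwrite("pics/w1.png",i[:,:,::-1])
s=read_state();print(s["eef_pos"],s["eef_rot"],s["clock"],s["finger_gap"])
print(-m["R"].T@m["t"],m["R"],m["vfov"],proj("wrist",(451,-351.5,62),m))
```

```text
[ 450.4 -352.2  250.3] [3.1 0.  0.4] 0.9833 60.702890682575855
[ 523.8 -317.9  333.5] [[ 0.4 -0.9 -0. ]
 [-0.9 -0.4  0.3]
 [-0.3 -0.1 -1. ]] 69.99623498348089 [325.5 197.1]
```

View pics/w1.png

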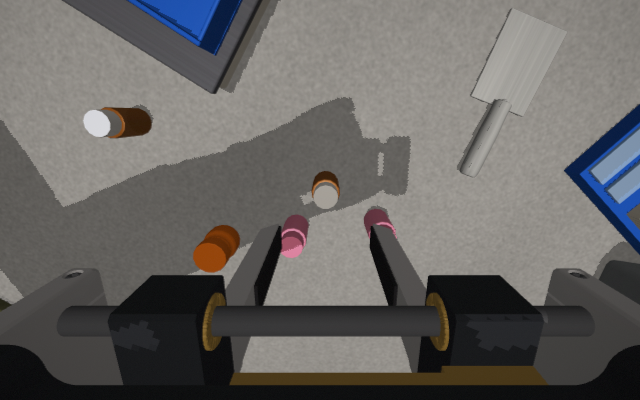

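Wrist view: the vial_b cap is at (326,196) against a predicted (325.5,197), so the estimate holds. The pink decoys at (293,236) and (378,222) are outside the grasp.

carry_out(slide=[[0.002, 0, -0.15], [0.002, 0, -0.3], [0.002, 0, -0.45], [0.002, 0, -0.56], [0.002, 0, -0.56], [0.002, 0, -0.56], [0.002, 0, -0.56], [0.002, 0, -0.56], [0.002, 0, -0.56], [0.002, 0, -0.56]], dr=[[0, 0, 0], [0, 0, 0], [0, 0, 0], [0, 0, 0], [0, 0, 0], [0, 0, 0], [0, 0, 0], [0, 0, 0], [0, 0, 0], [0, 0, 0]], gripper=[64, 64, 64, 64, 64, 20, 20, 20, 20, 20])

```text
clock: 1.82
eef_pos: [452.0, -351.8, 111.5]
eef_rot: [3.14, -0.001, 0.432]
wrist_force: [-0.6, 0.3, -0.3]
finger_gap: 30.0
finger_force: 0.3
```

carry_out(slide=[[0, 0, 0], [0, 0, 0], [0, 0, 0.1], [0, 0, 0.25], [0, 0, 0.4], [0, 0, 0.56], [0.1, 0.1, 0.56], [0.2, 0.2, 0.56], [0.3, 0.3, 0.56], [0.4, 0.4, 0.56]], dr=[[0, 0, 0], [0, 0, 0], [0, 0, 0], [0, 0, 0], [0, 0, 0], [0, 0, 0], [0, 0, -0.018], [0, 0, -0.036], [0, 0, -0.054], [0, 0, -0.072]], gripper=[20, 20, 20, 20, 20, 20, 20, 20, 20, 20])

```text
clock: 2.65
eef_pos: [552.5, -250.3, 251.0]
eef_rot: [3.141, -0.001, -0.027]
wrist_force: [0.4, -0.6, -0.0]
finger_gap: 29.6
finger_force: 15.0
```

carry_out(slide=[[0.1, 0.11, 0], [0.2, 0.22, 0], [0.31, 0.35, 0], [0.31, 0.35, 0], [0.31, 0.35, 0], [0.31, 0.35, 0]], dr=[[0, 0, -0.016], [0, 0, -0.016], [0, 0, -0.016], [0, 0, -0.016], [0, 0, -0.016], [0, 0, -0.016]], gripper=[20, 20, 20, 20, 20, 20])

```text
clock: 3.15
eef_pos: [629.0, -164.1, 250.2]
eef_rot: [3.141, 0.0, -0.121]
wrist_force: [0.3, -0.3, -0.3]
finger_gap: 29.6
finger_force: 15.0
```

Run:
```python
from h import *
np.set_printoptions(precision=1,suppress=True)
m=camera_model("wrist");i=camera("wrist");cv2.imwrite("pics/w2.png",i[:,:,::-1])
s=read_state();print(s["eef_pos"],s["eef_rot"],s["clock"],s["finger_gap"],s["finger_force"])
b=np.array([601,-161,91]);X=np.array([.992,-.125,0]);Y=np.array([.125,.992,0])
for sx,sy in((1,1),(1,-1),(-1,-1),(-1,1)): print(proj("wrist",b+sx*69*X+sy*59*Y,m))
```

```text
[ 628.7 -164.7  250.3] [ 3.1  0.  -0.1] 3.2 29.628821909569915 14.99939113855362
[257.2 161. ]
[395.3 161.5]
[385.3 300.2]
[265.9 299.9]
```

View pics/w2.png

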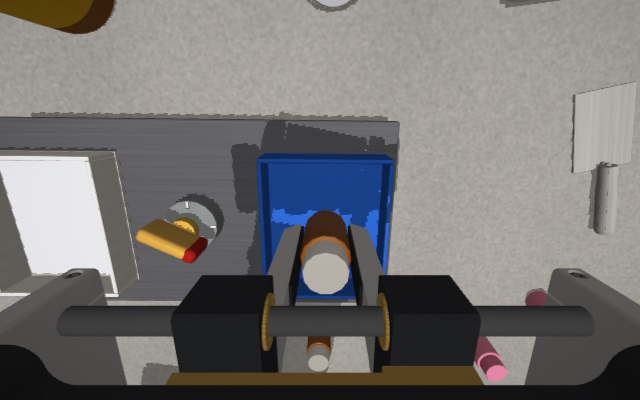

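The vial is held upright over the blue bin (rim columns 257 to 393, far rim row 155). The bin sits about 5 mm farther in x than I estimated, which is still safe. I'll lower, release and lift.

carry_out(slide=[[0, 0, -0.12], [0, 0, -0.22], [0, 0, -0.28], [0, 0, -0.305], [0, 0, -0.316], [0, 0, -0.316], [0, 0, -0.316], [0, 0, -0.316]], dr=[[0, 0, 0], [0, 0, 0], [0, 0, 0], [0, 0, 0], [0, 0, 0], [0, 0, 0], [0, 0, 0], [0, 0, 0]], gripper=[20, 20, 20, 20, 20, 20, 20, 20])

```text
clock: 3.87
eef_pos: [629.4, -164.4, 172.5]
eef_rot: [3.141, -0.002, -0.121]
wrist_force: [-0.5, -0.3, 0.2]
finger_gap: 29.4
finger_force: 15.0
```

carry_out(slide=[[0, 0, 0], [0, 0, 0], [0, 0, 0], [0, 0, 0], [0, 0, 0], [0, 0, 0.08], [0, 0, 0.2], [0, 0, 0.32], [0, 0, 0.32]], dr=[[0, 0, 0], [0, 0, 0], [0, 0, 0], [0, 0, 0], [0, 0, 0], [0, 0, 0], [0, 0, 0], [0, 0, 0], [0, 0, 0]], gripper=[55, 55, 55, 55, 55, 55, 55, 55, 55])

```text
clock: 4.62
eef_pos: [630.4, -164.3, 257.7]
eef_rot: [3.14, -0.009, -0.121]
wrist_force: [0.2, 1.0, 1.9]
finger_gap: 51.7
finger_force: 0.0
```

Run:
```python
from h import *
np.set_printoptions(precision=1,suppress=True)
m=camera_model("wrist");i=camera("wrist")[:,:,::-1].copy();cv2.imwrite("pics/w3.png",i)
s=read_state();print(s["eef_pos"],s["eef_rot"],s["clock"],s["finger_gap"])
H=cv2.cvtColor(i,cv2.COLOR_BGR2HSV).astype(int)
roi=(120,190,235,275)
for nm,k in(("yel",(H[...,0]<35)&(H[...,1]>110)&(H[...,2]>120)),("red",((H[...,0]<6)|(H[...,0]>172))&(H[...,1]>150))):
    for a,c,l in blobs(i,k,roi,30):
        p=np.argwhere(l)[:,::-1]+np.array(roi[:2]);q=np.array([onz("wrist",x,121,m)[:2] for x in p],np.float32)
        print(nm,a,c,onz("wrist",c,121,m),cv2.minAreaRect(q))
# bins: rim white
r=(235,130,420,315);k=(H[...,0]>105)&(H[...,0]<125)&(H[...,1]>150)
for a,c,l in blobs(i,k,r,300):
    p=np.argwhere(l)[:,::-1]+np.array(r[:2]);q=np.array([onz("wrist",x,91,m)[:2] for x in p],np.float32);print("blue",a,cv2.minAreaRect(q),q.max(0),q.min(0))
```

```text
[ 629.9 -164.2  254.6] [ 3.1 -0.  -0.1] 4.6667 51.84760462199557
yel 154 [187.8 225.5] [636.8 -50.6 121. ] ((637.1127319335938, -51.09994125366211), (19.21763038635254, 7.342753887176514), 56.8620491027832)
yel 732 [169.9 244.5] [621.8 -31.5 121. ] ((621.59033203125, -31.95360565185547), (48.348114013671875, 12.43601131439209), 55.189395904541016)
red 306 [198.2 249.1] [614.8 -54.1 121. ] ((614.9954223632812, -53.90460968017578), (10.093998908996582, 27.669189453125), 40.66584396362305)
blue 13879 ((605.8443603515625, -159.83648681640625), (117.5633773803711, 142.42808532714844), 82.45764923095703) [ 683.  -101.1] [ 529. -226.]
```

View pics/w3.png

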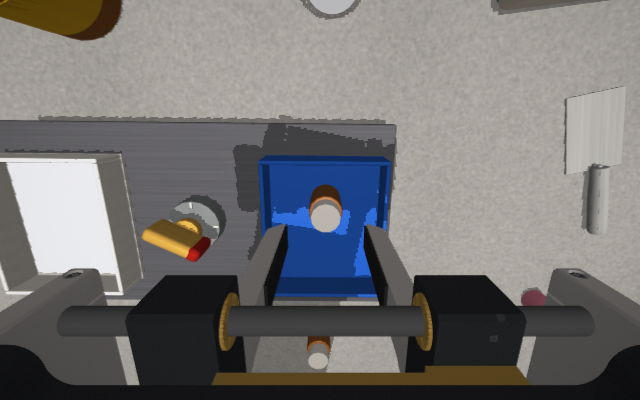

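vial_b stands upright in the blue bin, cap at (326,216). Next, vial_a.

carry_out(slide=[[-0.16, 0.03, 0], [-0.32, 0.06, 0], [-0.48, 0.09, 0], [-0.64, 0.12, 0], [-0.76, 0.133, 0], [-0.806, 0.133, 0], [-0.806, 0.133, 0], [-0.806, 0.133, 0], [-0.806, 0.133, 0]], dr=[[0, 0, 0], [0, 0, 0], [0, 0, 0], [0, 0, 0], [0, 0, 0], [0, 0, 0], [0, 0, 0], [0, 0, 0], [0, 0, 0]], gripper=[64, 64, 64, 64, 64, 64, 64, 64, 64])

```text
clock: 5.42
eef_pos: [428.4, -130.9, 250.9]
eef_rot: [-3.142, 0.0, -0.121]
wrist_force: [0.0, -0.1, 0.1]
finger_gap: 59.9
finger_force: 0.0
```

Run:
```python
from h import *
np.set_printoptions(precision=1,suppress=True)
m=camera_model("wrist");i=camera("wrist")[:,:,::-1].copy();cv2.imwrite("pics/w4.png",i)
s=read_state();print(s["eef_pos"],s["eef_rot"],s["clock"],s["finger_gap"])
H=cv2.cvtColor(i,cv2.COLOR_BGR2HSV).astype(int)
for a,c,l in blobs(i,(H[...,1]<40)&(H[...,2]>150),(295,160,350,235),100):
    p=np.argwhere(l); print(a,c,p.max(0)-p.min(0),onz("wrist",c,62,m))
```

```text
[ 428.4 -130.9  250.8] [-3.1  0.  -0.1] 5.4667 60.25579116280652
474 [326.6 198. ] [22 30] [ 427.5 -131.8   62. ]
```

carry_out(slide=[[-0.003, -0.003, -0.15], [-0.003, -0.003, -0.3], [-0.003, -0.003, -0.45], [-0.003, -0.003, -0.54], [-0.003, -0.003, -0.56], [-0.003, -0.003, -0.56], [-0.003, -0.003, -0.56], [-0.003, -0.003, -0.56], [-0.003, -0.003, -0.56], [-0.003, -0.003, -0.56]], dr=[[0, 0, 0], [0, 0, 0], [0, 0, 0], [0, 0, 0], [0, 0, 0], [0, 0, 0], [0, 0, 0], [0, 0, 0], [0, 0, 0], [0, 0, 0]], gripper=[64, 64, 64, 64, 64, 64, 20, 20, 20, 20])

```text
clock: 6.3
eef_pos: [427.4, -131.7, 112.2]
eef_rot: [3.141, -0.002, -0.121]
wrist_force: [0.4, -0.2, 0.2]
finger_gap: 37.1
finger_force: 0.0
```

carry_out(slide=[[0, 0, 0], [0, 0, 0], [0, 0, 0], [0, 0, 0.1], [0, 0, 0.25], [0, 0, 0.4], [0, 0, 0.52], [0, 0, 0.56], [0, 0, 0.56]], dr=[[0, 0, 0], [0, 0, 0], [0, 0, 0], [0, 0, 0], [0, 0, 0], [0, 0, 0], [0, 0, 0], [0, 0, 0], [0, 0, 0]], gripper=[20, 20, 20, 20, 20, 20, 20, 20, 20])

```text
clock: 7.05
eef_pos: [427.5, -131.7, 253.4]
eef_rot: [3.14, -0.005, -0.121]
wrist_force: [-0.1, -0.6, -0.1]
finger_gap: 29.7
finger_force: 15.0
```

carry_out(slide=[[0.15, -0.025, 0], [0.3, -0.05, 0], [0.45, -0.075, 0], [0.57, -0.099, 0], [0.614, -0.099, 0], [0.614, -0.099, 0], [0.614, -0.099, 0], [0.614, -0.099, 0]], dr=[[0, 0, 0], [0, 0, 0], [0, 0, 0], [0, 0, 0], [0, 0, 0], [0, 0, 0], [0, 0, 0], [0, 0, 0]], gripper=[20, 20, 20, 20, 20, 20, 20, 20])

```text
clock: 7.72
eef_pos: [579.4, -156.1, 250.0]
eef_rot: [-3.141, 0.002, -0.121]
wrist_force: [-0.8, -0.3, -0.3]
finger_gap: 29.7
finger_force: 15.0
```

carry_out(slide=[[0, 0, 0], [0, 0, -0.12], [0, 0, -0.22], [0, 0, -0.28], [0, 0, -0.305], [0, 0, -0.316], [0, 0, -0.316], [0, 0, -0.316], [0, 0, -0.316]], dr=[[0, 0, 0], [0, 0, 0], [0, 0, 0], [0, 0, 0], [0, 0, 0], [0, 0, 0], [0, 0, 0], [0, 0, 0], [0, 0, 0]], gripper=[20, 20, 20, 20, 20, 20, 20, 20, 20])

```text
clock: 8.47
eef_pos: [580.7, -156.4, 173.4]
eef_rot: [3.141, -0.002, -0.121]
wrist_force: [0.3, -0.2, -0.4]
finger_gap: 29.6
finger_force: 15.0
```

carry_out(slide=[[0, 0, 0], [0, 0, 0], [0, 0, 0], [0, 0, 0], [0, 0, 0], [0, 0, 0.08], [0, 0, 0.2], [0, 0, 0.32], [0, 0, 0.32]], dr=[[0, 0, 0], [0, 0, 0], [0, 0, 0], [0, 0, 0], [0, 0, 0], [0, 0, 0], [0, 0, 0], [0, 0, 0], [0, 0, 0]], gripper=[55, 55, 55, 55, 55, 55, 55, 55, 55])

```text
clock: 9.22
eef_pos: [581.7, -156.7, 258.2]
eef_rot: [3.14, -0.008, -0.121]
wrist_force: [1.5, 0.5, 1.5]
finger_gap: 51.6
finger_force: 0.0
```

carry_out(slide=[[-0.026, 0.16, 0], [-0.052, 0.33, 0], [-0.078, 0.5, 0], [-0.104, 0.66, 0], [-0.13, 0.83, 0], [-0.156, 1, 0], [-0.156, 1, 0]], dr=[[0, 0, -0.004], [0, 0, -0.008], [0, 0, -0.008], [0, 0, -0.008], [0, 0, -0.008], [0, 0, -0.008], [0, 0, -0.008]], gripper=[70, 70, 70, 70, 70, 70, 70])

```text
clock: 9.8
eef_pos: [540.2, 99.0, 252.1]
eef_rot: [-3.141, 0.0, -0.167]
wrist_force: [0.2, 0.0, 0.2]
finger_gap: 65.5
finger_force: 0.0
```

carry_out(slide=[[-0.026, 0.16, 0], [-0.052, 0.33, 0], [-0.078, 0.5, 0], [-0.104, 0.66, 0], [-0.13, 0.83, 0], [-0.156, 1, 0], [-0.156, 1, 0], [-0.156, 1, 0], [-0.156, 1, 0], [-0.156, 1, 0]], dr=[[0, 0, 0], [0, 0, 0], [0, 0, 0], [0, 0, 0], [0, 0, 0], [0, 0, 0], [0, 0, 0], [0, 0, 0], [0, 0, 0], [0, 0, 0]], gripper=[70, 70, 70, 70, 70, 70, 70, 70, 70, 70])

```text
clock: 10.63
eef_pos: [502.9, 342.4, 252.0]
eef_rot: [3.141, 0.0, -0.173]
wrist_force: [-0.8, -1.1, -0.4]
finger_gap: 65.3
finger_force: 0.0
```

Run:
```python
from h import *
np.set_printoptions(precision=1,suppress=True)
m=camera_model("wrist");i=camera("wrist")[:,:,::-1].copy()
t=camera("top")[:,:,::-1]
cv2.imwrite("pics/w5.png",np.hstack([i,cv2.resize(t[140:260,320:400],None,fx=2,fy=400/120)]))
s=read_state();print(s["eef_pos"],s["eef_rot"],s["clock"],s["finger_gap"])
H=cv2.cvtColor(i,cv2.COLOR_BGR2HSV).astype(int)
red=((H[...,0]<8)|(H[...,0]>170))&(H[...,1]>110)
k=((H[...,1]<40)&(H[...,2]>160)|red); r=(230,110,420,300)
for a,c,l in blobs(i,k,r,300):
    p=np.argwhere(l)[:,::-1]+np.array(r[:2]);q=np.array([onz("wrist",x,28,m)[:2] for x in p],np.float32);print(a,c,onz("wrist",c,28,m),cv2.minAreaRect(q))
```

```text
[503.  342.4 252.3] [ 3.1 -0.  -0.2] 10.7333 65.96882192822886
429 [319.2 210.2] [478.8 353.8  28. ] ((478.7887268066406, 357.0545654296875), (33.170719146728516, 30.058307647705078), 80.02452850341797)
```

View pics/w5.png

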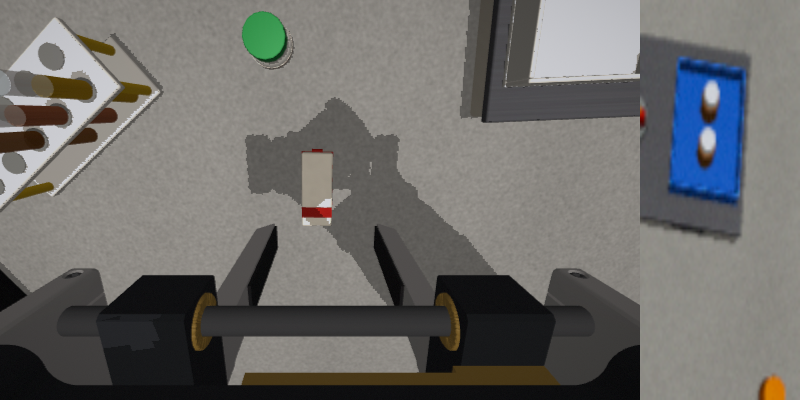

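Both vials stand upright in the blue bin. The slide box's top face has corners at (302,152), (332,152), (332,225) and (302,225), and the pot at (265,38) is clear of it.

Run:
```python
from h import *
np.set_printoptions(precision=2,suppress=True)
i=cv2.imread("pics/w5.png")[:,:640];H=cv2.cvtColor(i,cv2.COLOR_BGR2HSV).astype(int)
print([(int(H[190,c,0]),int(H[190,c,1]),int(H[190,c,2])) for c in range(296,338,3)])
m=camera_model("wrist")
P=[onz("wrist",c,28,m) for c in((301.5,152),(332.5,152),(332.5,226),(301.5,226))];print(np.array(P),np.mean(P,0))
print(np.degrees(np.arctan2(*(P[0]-P[3])[1::-1])),np.linalg.norm(P[0]-P[3]),np.linalg.norm(P[0]-P[1]))
```

```text
[(20, 17, 92), (20, 16, 95), (20, 36, 141), (19, 36, 157), (19, 36, 156), (20, 33, 153), (19, 35, 155), (19, 36, 155), (19, 36, 156), (18, 37, 158), (21, 35, 154), (20, 36, 155), (6, 51, 105), (23, 14, 146)]
[[547.14 360.81  28.  ]
 [541.37 328.02  28.  ]
 [457.21 342.24  28.  ]
 [463.44 377.55  28.  ]] [502.29 352.15  28.  ]
-11.312160495681525 85.36030373157332 33.29212269468852
```

carry_out(slide=[[-0.003, 0.038, 0], [-0.003, 0.038, -0.15], [-0.003, 0.038, -0.3], [-0.003, 0.038, -0.45], [-0.003, 0.038, -0.56], [-0.003, 0.038, -0.59], [-0.003, 0.038, -0.604], [-0.003, 0.038, -0.604], [-0.003, 0.038, -0.604], [-0.003, 0.038, -0.604]], dr=[[0, 0, 0], [0, 0, 0], [0, 0, 0], [0, 0, 0], [0, 0, 0], [0, 0, 0], [0, 0, 0], [0, 0, 0], [0, 0, 0], [0, 0, 0]], gripper=[70, 70, 70, 70, 70, 70, 70, 70, 70, 70], newtons=20)

```text
clock: 11.57
eef_pos: [502.4, 353.7, 103.2]
eef_rot: [-3.14, -0.002, -0.171]
wrist_force: [-0.2, -0.2, -0.6]
finger_gap: 65.8
finger_force: 0.0
```

carry_out(slide=[[0, 0, 0], [0, 0, 0], [0, 0, 0], [0, 0, 0], [0, 0, 0], [0, 0, 0], [0, 0, 0.04], [0, 0, 0.1], [0, 0, 0.2], [0, 0, 0.3]], dr=[[0, 0, 0], [0, 0, 0], [0, 0, 0], [0, 0, 0], [0, 0, 0], [0, 0, 0], [0, 0, 0], [0, 0, 0], [0, 0, 0], [0, 0, 0]], gripper=[25, 25, 25, 25, 25, 25, 25, 25, 25, 25])

```text
clock: 12.4
eef_pos: [501.4, 353.1, 177.1]
eef_rot: [3.141, 0.001, -0.171]
wrist_force: [0.2, 0.6, -0.4]
finger_gap: 33.9
finger_force: 20.0
```

carry_out(slide=[[0, 0, 0.12], [0, 0, 0.24], [0.06, -0.12, 0.3], [0.13, -0.25, 0.3], [0.2, -0.38, 0.3], [0.28, -0.52, 0.3], [0.36, -0.66, 0.3], [0.44, -0.8, 0.3], [0.52, -0.94, 0.3], [0.548, -1, 0.3]], dr=[[0, 0, 0], [0, 0, 0.006], [0, 0, 0.006], [0, 0, 0.006], [0, 0, 0.006], [0, 0, 0.006], [0, 0, 0.006], [0, 0, 0.006], [0, 0, 0.006], [0, 0, 0.006]], gripper=[25, 25, 25, 25, 25, 25, 25, 25, 25, 25])

```text
clock: 13.23
eef_pos: [640.2, 99.0, 251.7]
eef_rot: [3.141, -0.001, -0.137]
wrist_force: [-1.2, -0.1, -0.5]
finger_gap: 33.9
finger_force: 20.0
```

carry_out(slide=[[0, -0.02, 0], [0, -0.02, 0], [0, -0.02, 0], [0, -0.02, 0]], dr=[[0, 0, 0], [0, 0, 0], [0, 0, 0], [0, 0, 0]], gripper=[25, 25, 25, 25])

```text
clock: 13.57
eef_pos: [638.1, 99.8, 251.5]
eef_rot: [-3.141, -0.0, -0.132]
wrist_force: [0.1, -0.5, -1.4]
finger_gap: 33.9
finger_force: 20.0
```

Run:
```python
from h import *
np.set_printoptions(precision=1,suppress=True)
m=camera_model("wrist");i=camera("wrist")[:,:,::-1].copy();cv2.imwrite("pics/w6.png",i)
s=read_state();print(s["eef_pos"],s["eef_rot"],s["clock"],s["finger_gap"],s["finger_force"])
b=np.array([639,98,91]);c,q=np.cos(-.131),np.sin(-.131);X=np.array([c,q,0]);Y=np.array([-q,c,0])
for sx,sy in((1,1),(1,-1),(-1,-1),(-1,1)): print(proj("wrist",b+sx*69*X+sy*59*Y,m))
```

```text
[638.2  99.8 251.5] [-3.1 -0.  -0.1] 13.6167 33.720732455921116 19.954520165920258
[256.5 126.2]
[398.6 125.9]
[388.7 273. ]
[266.3 273.3]
```

View pics/w6.png

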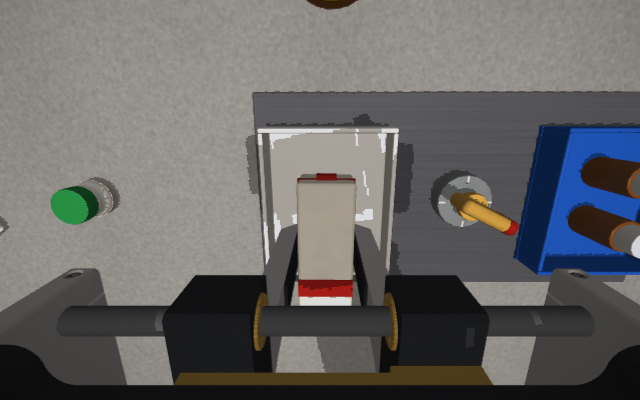

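The box is held level over the white bin (rim columns 258 to 398, far rim row 129). Lowering it.

carry_out(slide=[[-0.004, 0, -0.12], [-0.004, 0, -0.24], [-0.004, 0, -0.31], [-0.004, 0, -0.34], [-0.004, 0, -0.357], [-0.004, 0, -0.357], [-0.004, 0, -0.357], [-0.004, 0, -0.357], [-0.004, 0, -0.357]], dr=[[0, 0, 0], [0, 0, 0], [0, 0, 0], [0, 0, 0], [0, 0, 0], [0, 0, 0], [0, 0, 0], [0, 0, 0], [0, 0, 0]], gripper=[25, 25, 25, 25, 25, 25, 25, 25, 25])

```text
clock: 14.37
eef_pos: [638.0, 98.3, 163.1]
eef_rot: [-3.141, -0.002, -0.134]
wrist_force: [-1.0, -1.3, -0.0]
finger_gap: 34.0
finger_force: 20.0
```

carry_out(slide=[[0, 0, 0], [0, 0, 0], [0, 0, 0], [0, 0, 0], [0, 0, 0], [0, 0, 0.08], [0, 0, 0.2], [0, 0, 0.32], [0, 0, 0.38], [0, 0, 0.38]], dr=[[0, 0, 0], [0, 0, 0], [0, 0, 0], [0, 0, 0], [0, 0, 0], [0, 0, 0], [0, 0, 0], [0, 0, 0], [0, 0, 0], [0, 0, 0]], gripper=[55, 55, 55, 55, 55, 55, 55, 55, 55, 55])

```text
clock: 15.2
eef_pos: [638.5, 98.4, 261.2]
eef_rot: [-3.14, -0.006, -0.134]
wrist_force: [0.0, -0.3, 0.8]
finger_gap: 51.5
finger_force: 0.0
```

carry_out(slide=[[-0.02, -0.13, 0], [-0.04, -0.26, 0], [-0.06, -0.39, 0], [-0.07, -0.517, 0], [-0.07, -0.517, 0], [-0.07, -0.517, 0], [-0.07, -0.517, 0], [-0.07, -0.517, 0], [-0.07, -0.517, 0], [-0.07, -0.517, 0]], dr=[[0, 0, 0.0195], [0, 0, 0.039], [0, 0, 0.0585], [0, 0, 0.078], [0, 0, 0.0975], [0, 0, 0.117], [0, 0, 0.1365], [0, 0, 0.156], [0, 0, 0.175], [0, 0, 0.177]], gripper=[55, 55, 55, 55, 55, 55, 55, 55, 55, 55])

```text
clock: 16.03
eef_pos: [620.0, -31.0, 255.8]
eef_rot: [-3.14, 0.001, 0.984]
wrist_force: [0.7, -0.1, -0.1]
finger_gap: 51.7
finger_force: 0.0
```

carry_out(slide=[[0, 0, 0], [0, 0, 0], [0, 0, 0]], dr=[[0, 0, 0], [0, 0, 0], [0, 0, 0]], gripper=[55, 55, 55])

```text
clock: 16.28
eef_pos: [620.1, -31.0, 256.6]
eef_rot: [-3.141, 0.0, 0.976]
wrist_force: [0.4, 0.9, -0.6]
finger_gap: 51.4
finger_force: 0.0
```

Run:
```python
from h import *
np.set_printoptions(precision=2,suppress=True)
m=camera_model("wrist");i=camera("wrist")[:,:,::-1].copy();t=camera("top")[:,:,::-1]
cv2.imwrite("pics/w7.png",np.hstack([i,cv2.resize(t[140:220,250:330],None,fx=2,fy=5)]))
s=read_state();print(s["eef_pos"],s["eef_rot"],s["clock"],s["finger_gap"])
H=cv2.cvtColor(i,cv2.COLOR_BGR2HSV).astype(int);r=(250,120,400,290)
k=(H[...,1]>110)&(H[...,2]>80)&((H[...,0]<35)|(H[...,0]>170))
for a,c,l in blobs(i,k,r,100):
    p=np.argwhere(l)[:,::-1]+np.array(r[:2]);q=np.array([onz("wrist",x,121,m)[:2] for x in p],np.float32);print(a,c,p.min(0),p.max(0),cv2.minAreaRect(p.astype(np.float32)),cv2.minAreaRect(q))
```

```text
[620.15 -30.98 256.78] [-3.14  0.    0.98] 16.3833 51.43317052867376
1108 [326.24 209.84] [313 180] [340 243] ((326.5, 211.5), (27.0, 63.0), 0.0) ((622.3016357421875, -28.645675659179688), (54.11822509765625, 21.79788589477539), 55.841976165771484)
```

View pics/w7.png

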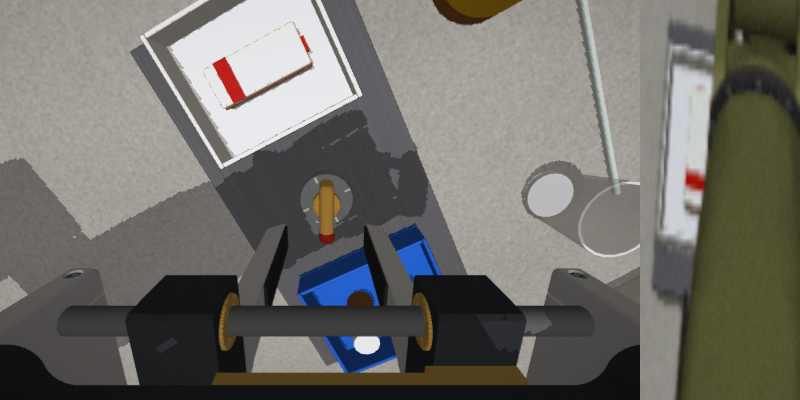

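The slide box lies flat in the white bin. The wing is vertical in the image (column 326, rows 180 to 243), so the tool yaw is aligned with it. I'll descend onto it and grip.

carry_out(slide=[[0.004, 0.003, -0.1], [0.004, 0.003, -0.2], [0.004, 0.003, -0.25], [0.004, 0.003, -0.261], [0.004, 0.003, -0.261], [0.004, 0.003, -0.261], [0.004, 0.003, -0.261]], dr=[[0, 0, 0], [0, 0, 0], [0, 0, 0], [0, 0, 0], [0, 0, 0], [0, 0, 0], [0, 0, 0]], gripper=[55, 55, 55, 55, 55, 55, 55], newtons=40)

```text
clock: 16.97
eef_pos: [621.6, -30.3, 193.2]
eef_rot: [3.14, -0.001, 0.978]
wrist_force: [0.4, 0.3, 0.5]
finger_gap: 51.6
finger_force: 0.0
```

carry_out(slide=[[0, 0, 0], [0, 0, 0], [0, 0, 0], [0, 0, 0], [0, 0, 0], [0, 0, 0], [0, 0, 0], [0, 0, 0], [0, 0, 0], [0, 0, 0]], dr=[[0, 0, 0], [0, 0, 0], [0, 0, 0], [0, 0, 0], [0, 0, 0], [0, 0, 0], [0, 0, 0], [0, 0, 0], [0, 0, 0], [0, 0, 0]], gripper=[0, 0, 0, 0, 0, 0, 0, 0, 0, 0])

```text
clock: 17.8
eef_pos: [621.3, -30.3, 191.7]
eef_rot: [3.141, -0.0, 0.978]
wrist_force: [2.6, -0.6, -0.9]
finger_gap: 11.9
finger_force: 40.0
```

```bash
cat > st.py <<'E'
from cell import *
import numpy as np
np.set_printoptions(precision=3,suppress=True)
s=read_state()
for k in("clock","eef_pos","eef_rot","wrist_force","moment","finger_gap","finger_force","joints"):print(k,s[k])
E
python3 st.py
```

```text
clock 17.8
eef_pos [621.275 -30.341 191.658]
eef_rot [ 3.141 -0.     0.978]
wrist_force [ 2.639 -0.593 -0.921]
moment [-0.318 -0.447  0.073]
finger_gap 11.921507406460629
finger_force 39.99884605407715
joints [-0.108  0.563  1.416 -0.     1.163  0.485]
```

carry_out(slide=[[0, 0, 0], [0, 0, 0], [0, 0, 0], [0, 0, 0], [0, 0, 0], [0, 0, 0], [0, 0, 0], [0, 0, 0], [0, 0, 0], [0, 0, 0]], dr=[[0, 0, -0.01], [0, 0, -0.02], [0, 0, -0.03], [0, 0, -0.04], [0, 0, -0.05], [0, 0, -0.06], [0, 0, -0.07], [0, 0, -0.08], [0, 0, -0.09], [0, 0, -0.09]], gripper=[0, 0, 0, 0, 0, 0, 0, 0, 0, 0])

```text
clock: 18.63
eef_pos: [621.4, -30.6, 191.7]
eef_rot: [3.141, -0.001, 0.409]
wrist_force: [5.3, -2.8, -1.7]
finger_gap: 11.9
finger_force: 40.0
```

```bash
python3 st.py
```

```text
clock 18.6333
eef_pos [621.429 -30.586 191.701]
eef_rot [ 3.141 -0.001  0.409]
wrist_force [ 5.305 -2.817 -1.735]
moment [-0.588 -0.789 -0.065]
finger_gap 11.871726141176232
finger_force 40.002561807632446
joints [-0.108  0.563  1.416 -0.     1.162  1.054]
```

carry_out(slide=[[0, 0, 0], [0, 0, 0], [0, 0, 0], [0, 0, 0], [0, 0, 0], [0, 0, 0]], dr=[[0, 0, -0.006], [0, 0, -0.012], [0, 0, -0.018], [0, 0, -0.022], [0, 0, -0.026], [0, 0, -0.026]], gripper=[0, 0, 0, 0, 0, 0])

```text
clock: 19.13
eef_pos: [621.4, -30.6, 191.7]
eef_rot: [3.141, -0.001, 0.248]
wrist_force: [4.3, -3.2, -0.4]
finger_gap: 11.6
finger_force: 40.0
```

```bash
python3 st.py
```

```text
clock 19.1333
eef_pos [621.44  -30.641 191.685]
eef_rot [ 3.141 -0.001  0.248]
wrist_force [ 4.281 -3.238 -0.396]
moment [-0.683 -0.787 -0.011]
finger_gap 11.617169876603343
finger_force 39.999539852142334
joints [-0.108  0.563  1.416 -0.001  1.162  1.215]
```

carry_out(slide=[[0, 0, 0], [0, 0, 0], [0, 0, 0], [0, 0, 0]], dr=[[0, 0, -0.005], [0, 0, -0.01], [0, 0, -0.015], [0, 0, -0.015]], gripper=[0, 0, 0, 0])

```text
clock: 19.47
eef_pos: [621.4, -30.7, 191.7]
eef_rot: [3.141, -0.001, 0.153]
wrist_force: [4.5, -3.6, -2.1]
finger_gap: 11.5
finger_force: 40.0
```

```bash
python3 st.py | egrep "rot|mom|gap"
```

```text
eef_rot [ 3.141 -0.001  0.153]
moment [-0.715 -0.816 -0.035]
finger_gap 11.51758873175624
```

carry_out(slide=[[0, 0, 0], [0, 0, 0], [0, 0, 0], [0, 0, 0]], dr=[[0, 0, -0.005], [0, 0, -0.01], [0, 0, -0.015], [0, 0, -0.015]], gripper=[0, 0, 0, 0])

```text
clock: 19.8
eef_pos: [621.4, -30.8, 191.7]
eef_rot: [3.141, -0.001, 0.059]
wrist_force: [4.8, -4.5, -2.3]
finger_gap: 11.9
finger_force: 40.0
```

```bash
python3 st.py | egrep "rot|mom|gap"
```

```text
eef_rot [ 3.141 -0.001  0.059]
moment [-0.776 -0.839 -0.02 ]
finger_gap 11.85175044615009
```

carry_out(slide=[[0, 0, 0], [0, 0, 0], [0, 0, 0], [0, 0, 0]], dr=[[0, 0, -0.005], [0, 0, -0.01], [0, 0, -0.015], [0, 0, -0.015]], gripper=[0, 0, 0, 0])

```text
clock: 20.13
eef_pos: [621.5, -30.7, 191.7]
eef_rot: [3.141, -0.001, -0.035]
wrist_force: [4.4, -4.5, -2.0]
finger_gap: 11.9
finger_force: 40.7
```

```bash
python3 st.py | egrep "rot|mom|gap"
```

```text
eef_rot [ 3.141 -0.001 -0.035]
moment [-0.846 -0.75   0.645]
finger_gap 11.918610830119876
```

The moment about z jumped to 0.65 N m, so the screw is at its stop. I'll add a small confirming nudge.

carry_out(slide=[[0, 0, 0], [0, 0, 0], [0, 0, 0], [0, 0, 0]], dr=[[0, 0, -0.003], [0, 0, -0.003], [0, 0, -0.003], [0, 0, -0.003]], gripper=[0, 0, 0, 0])

```text
clock: 20.47
eef_pos: [621.4, -30.7, 191.7]
eef_rot: [3.14, -0.001, -0.051]
wrist_force: [4.4, -4.6, -1.5]
finger_gap: 12.2
finger_force: 41.3
```

```bash
python3 st.py | egrep "rot|mom|gap|force"
python3 - <<'E'
from h import *
i=camera("wrist")[:,:,::-1];cv2.imwrite("pics/w8.png",cv2.resize(i[180:300,240:420],None,fx=4,fy=4))
E
```

```text
eef_rot [ 3.14  -0.001 -0.051]
wrist_force [ 4.395 -4.599 -1.464]
moment [-0.856 -0.807  0.728]
finger_gap 12.213439284202448
finger_force 41.29993945472961
```

View pics/w8.png

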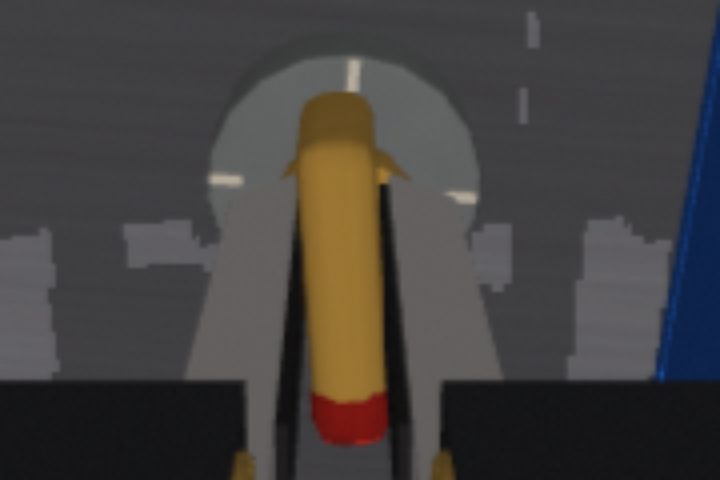

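The wing is in the fingers and seated: it is twisted about 2° in the grip, which puts the seat at a yaw of about -0.01 to -0.02. The back-off target is therefore a yaw of about 1.56.

carry_out(slide=[[0, 0, 0], [0, 0, 0], [0, 0, 0], [0, 0, 0], [0, 0, 0], [0, 0, 0], [0, 0, 0], [0, 0, 0], [0, 0, 0], [0, 0, 0]], dr=[[0, 0, 0.014], [0, 0, 0.028], [0, 0, 0.042], [0, 0, 0.056], [0, 0, 0.07], [0, 0, 0.084], [0, 0, 0.098], [0, 0, 0.112], [0, 0, 0.126], [0, 0, 0.14]], gripper=[0, 0, 0, 0, 0, 0, 0, 0, 0, 0])

```text
clock: 21.35
eef_pos: [621.3, -30.4, 191.7]
eef_rot: [3.141, -0.0, 0.832]
wrist_force: [3.3, -1.0, -0.0]
finger_gap: 11.8
finger_force: 40.0
```

carry_out(slide=[[0, 0, 0], [0, 0, 0], [0, 0, 0], [0, 0, 0], [0, 0, 0], [0, 0, 0], [0, 0, 0], [0, 0, 0], [0, 0, 0], [0, 0, 0]], dr=[[0, 0, 0.014], [0, 0, 0.028], [0, 0, 0.042], [0, 0, 0.056], [0, 0, 0.07], [0, 0, 0.084], [0, 0, 0.098], [0, 0, 0.11], [0, 0, 0.1166], [0, 0, 0.1166]], gripper=[0, 0, 0, 0, 0, 0, 0, 0, 0, 0])

```text
clock: 22.18
eef_pos: [621.1, -30.3, 191.7]
eef_rot: [-3.141, -0.0, 1.562]
wrist_force: [-0.3, -0.5, 0.8]
finger_gap: 11.5
finger_force: 40.0
```

carry_out(slide=[[0, 0, 0], [0, 0, 0], [0, 0, 0]], dr=[[0, 0, 0], [0, 0, 0], [0, 0, 0]], gripper=[0, 0, 0])

```text
clock: 22.43
eef_pos: [621.1, -30.2, 191.7]
eef_rot: [-3.141, -0.0, 1.559]
wrist_force: [-1.5, -1.3, 1.1]
finger_gap: 11.8
finger_force: 40.0
```

```bash
python3 st.py
python3 - <<'E'
from h import *
i=camera("wrist")[:,:,::-1];s=camera("scene")[:,:,::-1]
a=cv2.resize(i[180:300,240:420],None,fx=2.2,fy=2.2);b=cv2.resize(s[130:280,160:460],(800,330))
o=np.zeros((264,800,3),np.uint8);o[:,:a.shape[1]]=a; cv2.imwrite("pics/w9.png",np.vstack([o,b]))
E
```

```text
clock 22.4333
eef_pos [621.063 -30.249 191.676]
eef_rot [-3.141 -0.     1.559]
wrist_force [-1.463 -1.254  1.058]
moment [-0.175  0.273  0.045]
finger_gap 11.771364946556803
finger_force 39.99952018260956
joints [-0.108  0.562  1.416 -0.     1.163 -0.096]
```

View pics/w9.png

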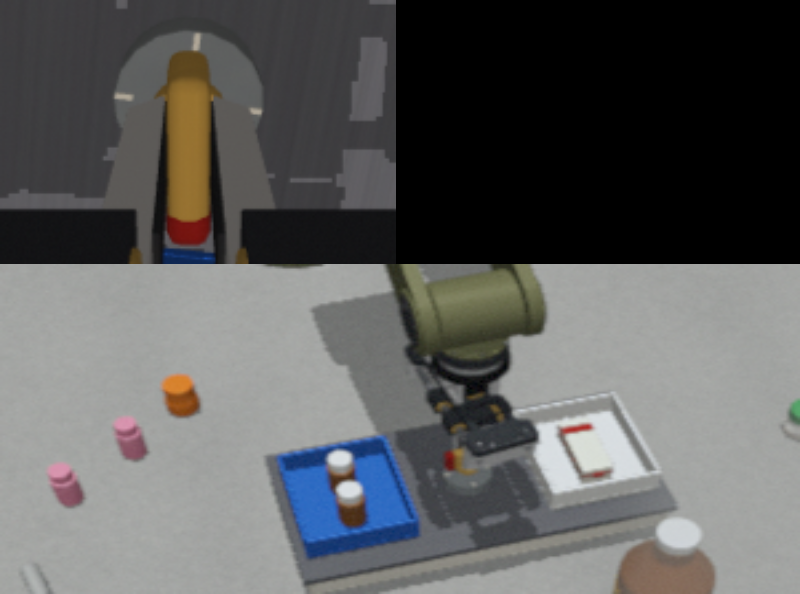

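Both vials are upright in the blue bin at (340,470) and (350,505), and the box lies flat in the white bin at (585,450). The wing is straight in the fingers a quarter turn off its seat, and the orange jar and pink vials have not moved. Handing in.

```bash
python3 -c "
from cell import *
print(sign_off())"
```

```text
the job is handed in; nothing more can be done
None
```

I handed the job in at about 22.5 s: both amber vials stand in the blue bin, the slide box lies flat in the white bin, and the screw was seated, backed off a quarter turn to within about a degree, and is still gripped.

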